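# Start the cup rinser's cleaning cycle

### The job

Start the cup rinser's cleaning cycle: drop one round cleaning tablet into each of the two round wells in the rinser's top, one after the other. Only then take the square-handled pin from the wooden stand and with its tip press in the recessed, steel-ringed switch on the sloping front panel, holding the pin square to that panel and pushing gently, with about 5 N. Finish while still holding the pin in the gripper with the switch pressed, and leave everything else where it is.

Things in the scene. Friction and masses are not known exactly. Their poses are not given: they have to be found in the camera images.
- rinser: cup rinser, fixed low unit of grey plastic with a metal top, 200 mm (x) by 240 mm (y). Origin under it, on the work surface; the level top spans x = -40 to +100 mm at height 55 mm, with the two wells at x = +2 mm, y = +-70 mm and a flat cup grid behind them. In front of x = -40 mm a panel slopes down towards -x by 0.35 rad (20 degrees) to height 33 mm, with the switch in its middle
- well_left (a point): centre of the flat floor of the round well at the rinser's +y side; well 42 mm in diameter, 20 mm deep, straight walls; z up out of the well
- well_right (a point): the same for the well at the rinser's -y side
- switch_top (a point): centre of the face of the switch, a white button 19 mm in diameter inside a 21 mm hole with a raised steel ring (31 mm across, 2 mm high) in the sloping panel. z points out of the panel, square to it. At rest the face lies 4 mm below the panel (6 mm below the ring's top); it moves with the button
- switch (a joint): how far the switch is pressed in, m: 0 at rest, 0.008 at its stop. Spring: 1.8 N starts it moving, 5 N presses it 5.3 mm, 6.6 N reaches the stop. It springs back when let go
- stand: wooden stand, fixed, 130 mm (x) by 50 mm (y), 64 mm tall, origin under its centre; two vertical through bores of 13 mm at x = +-40 mm, one with the pin, one with the brush (either way round)
- pin: switch pin, about 80 g, standing upright in a bore of the stand. Origin at the tip (lower end of the shaft), z along the pin towards the handle. Steel shaft 8 mm in diameter from z = 0 to 60 mm, black square handle 20 by 20 mm (faces square to x and y) from z = 60 to 115 mm. At the start its tip is 4 mm above the work surface, the handle resting on the stand
- brush: bystander: small brush with a black ROUND waisted handle (up to 28 mm across) of the same height as the pin, standing in the other bore; leave it
- tablet_a_center (a point): centre of a round white cleaning tablet, 32 mm in diameter, 14 mm thick, 18 g, lying flat on the work surface
- tablet_b_center (a point): centre of the other, identical round tablet; either may go in either well
- tab_square: bystander: oblong white block, 42 by 30 by 14 mm, lying among the round tablets; leave it. Origin under its centre
- mug: bystander: white mug, 80 mm across, 95 mm tall, origin under its centre
- spoon: bystander: steel spoon 140 mm long, lying near the robot
- jar: bystander: glass jar, 90 mm across, 130 mm tall, origin under its centre
- saucer: bystander: white saucer, 140 mm across, origin under its centre
- cup: bystander: white cup, 80 mm across, 65 mm tall, origin under its centre
Not all that is in view belongs to the job. What is shaped like the part that bears tablet_b_center but blue, red or turquoise is not meant.

How it is judged:
By the outcome, as a careful person would: the job done as asked, in the order asked, and still so for the second after the job is handed in, while the arm keeps its last pose, push and grip.
It also fails if it takes over 59 s, if anything falls off the work surface, if the arm or the gripper's body presses on something with over 40 N, if the wrist force passes 120 N, or if a joint passes its speed limit or range.

### The arm

A 6-joint arm with a two-finger parallel gripper is mounted at the origin on the work surface. World frame = base frame: x ahead of the robot, y to its left, z up, the work surface at z = 0. Lengths are in m, angles in rad, forces in N, time in s.
With the tool pointing down it reaches from about 0.325 to 0.85 m from the base axis. Payload 15.5 kg.
Tool frame: the origin (TCP) lies on the centre line of the jaws, within the pads' length; the fingertips stand 14 mm ahead of it and the grasp point (between the pads) lies 5 mm behind it (env.tcp_to_tips is the distance from the TCP to the fingertips, in m); z points along the fingers, y is the direction in which the jaws open and shut (so a half turn about z gives the same grasp; the last joint's range is limited). The gripper opens to 91 mm and grips with 3 to 60 N. Pads are 32 mm wide; open, the fingers measure 118 mm over their backs; the gripper's body (76 mm by 178 mm) begins 60 mm behind the grasp point.
Start: joints at [-1.323, 0.494, 1.345, -0, 1.302, -0.096], TCP at [0.211, -0.588, 0.228] pointing down, gripper open.
Joint ranges: [-2.91, 2.91], [-0.82, 2.16], [0.22, 2.67], [-1.22, 4.37], [0.12, 2.79], [-3.08, 3.08]. Speed limits (rad/s): [1.89, 1.89, 2.57, 3.01, 3.01, 3.01].

### API

Orientations are given as a unit quaternion [x, y, z, w].
In Python, from cell import sensors, viewer, workorder, env gives the robot as it stands.
- The arm moves only by the tool drive_tool, never from a script. Its argument "increments" is a list of rows, each a list of 7 numbers: the shift along the tool's x, y, z in m, then the turn, a rotation vector about the tool's x, y, z in units of 5 degrees (1.0 is 5 degrees), then the finger opening in m, from 0 to 0.0912. In form: [[x, y, z, ax, ay, az, gripper], ...]. A call has 1 to 20 rows; each row is the pose to reach, as a shift and turn from the pose commanded when the call began, along the tool's axes at that moment; what a row does not reach only later rows make up. A row lasts 1/12 s, in which the tool goes at most 41.7 mm and 7.16 degrees, less where a joint would pass 70% of its speed; a pose out of reach is approached as far as the arm can. A call with a gripper value outside its range is refused whole. The fingers move at their own pace and stop on an object; "squeeze" is the grip in N (left out, the last holds). Time passes only in rows, so rows that repeat a pose let the fingers close. It gives the time, the measured TCP pose, the force and the opening at its end, in the units of the state.
- sensors.read_state(): the state, without advancing time (a new reading comes with each control period).
- viewer.camera(name): name is "scene" or "top" or "wrist"; returns the picture (420x560x3 uint8, blue, green, red); there is no depth.
- viewer.get_calibration(name): a dict with "camera_matrix" (3x3 intrinsics, pixels), "R" (3x3) and "t" (3): a world point X has camera coordinates R X + t; the wrist camera has in their place "mount" (4x4, takes a point from camera to tool coordinates, whose origin is the TCP and whose axes are the flange's). Camera axes: x right, y down, z forward; pixel columns grow to the right and rows downward; lengths in m; the calibration is good to about 2 mm. A picture is of the moment at which its call begins: read the wrist's pose just before it. get_calibration takes no time and is no camera call.
- workorder.finish_job(): hands the job in, once; it reports no verdict.
Trained networks look in the newest picture that a camera, given by its name, has taken for a name from the list of things; names that differ only in an ending like _2 or _b are one class to them, and where a whole thing is asked for, a point or a joint stands for the part that bears it (a point fixed in the world has none). Each returns a list of dicts, best first, with "confidence" (0 to 1); they miss things now and then, are a little off and sometimes report something else, mostly with a low value. They report only what shows in the picture. A call takes as long as a camera call. They do not tell look-alikes from the thing itself.
- viewer.cut_out(camera, thing): "pixels" (420x560 bool, what is visible of it) and "at" ([column, row] in pixels, amid what is visible of it).
- viewer.pinpoint(camera, thing): "at" ([column, row] in pixels: a listed point, or the origin of a listed thing).
The state is a dict: "time_s": time; "q": joint angles; "joint_velocities": joint speeds; "effort": joint torques, N m; "tool_pos": TCP position; "tool_rot": TCP orientation; "wrist_force": force on the tool from outside, world axes, zero at the start; "moment": the same for the moment, N m; "finger_gap": finger opening in m.
Only numpy, scipy, OpenCV 4.12 (cv2) and the standard library are available. Lean on these libraries where they do the work, as an engineer would, in place of code of your own. Each camera call takes 0.05 s, during which the arm holds its last target.

## Working session

There is one attempt and no reset: what is moved stays moved. The work goes in short steps, Python scripts to look and compute and a tool call to move; the robot and the scene stay as the last step left them, time stands still between calls to the robot, and variables do not carry over. Pictures are saved under pics/ and viewed, and the job is handed in when it is done.

Besides the shell and the picture viewer there is one more tool, called by a JSON object that holds its "method" and its "body", one argument or row to a line. drive_tool: Moves the arm, as the interface text tells. Its arguments: {"type":"object","properties":{"increments":{"type":"array"},"squeeze":{"type":"number"}},"required":["increments"]}

```bash
mkdir -p pics; ls; python3 - <<'E'
from cell import sensors, viewer, workorder, env
import cv2
for n in ("scene","top","wrist"):
    im=viewer.camera(n); cv2.imwrite(f"pics/{n}0.png",im)
    print(n,viewer.get_calibration(n))
print(sensors.read_state()); print(env.tcp_to_tips)
E
```

```text
pics
scene {'camera_matrix': array([[408.92395405,   0.        , 271.85203247],
       [  0.        , 408.92395405, 206.70164522],
       [  0.        ,   0.        ,   1.        ]]), 'R': array([[-0.3794091 ,  0.92519336,  0.0081224 ],
       [ 0.7134774 ,  0.29815394, -0.63407746],
       [-0.58906599, -0.23477961, -0.77322687]]), 't': array([ 0.2431331 , -0.34004633,  1.43869532])}
top {'camera_matrix': array([[400.00958153,   0.        , 286.61287134],
       [  0.        , 400.00958153, 207.79510771],
       [  0.        ,   0.        ,   1.        ]]), 'R': array([[ 0.01799728, -0.99975962, -0.01252226],
       [-0.98398483, -0.0154891 , -0.17757801],
       [ 0.17734136,  0.01551763, -0.98402705]]), 't': array([-0.04637971,  0.56717666,  0.87255923])}
wrist {'camera_matrix': array([[374.4659775 ,   0.        , 278.29276065],
       [  0.        , 374.4659775 , 209.85130745],
       [  0.        ,   0.        ,   1.        ]]), 'mount': array([[-1.18703992e-04, -9.70398039e-01, -2.41511140e-01,
         6.72024587e-02],
       [ 9.99999700e-01,  6.98008839e-05, -7.71966860e-04,
[... 215 characters left out ...]
 'q': array([-1.32250304e+00,  4.94061576e-01,  1.34596622e+00, -4.92874035e-05,
        1.30248325e+00, -9.54541345e-02]), 'joint_velocities': array([ 5.94811555e-04, -8.42689895e-04, -2.04917308e-03, -2.39761412e-05,
       -3.67563068e-04, -8.10985740e-04]), 'effort': array([-4.35619731e-04, -8.79200149e+01, -3.82048666e+01,  7.07256678e-02,
        5.02622570e-02, -7.84882627e-05]), 'tool_pos': array([ 0.21058532, -0.58817285,  0.22746974]), 'tool_rot': array([ 9.85264815e-01,  1.71035182e-01, -5.87472559e-05, -4.56045121e-04]), 'wrist_force': array([ 0.11055809, -1.08659126,  0.02532393]), 'moment': array([-0.05538481, -0.02182519, -0.01665941]), 'finger_gap': 0.09109544788445507}
0.014
```

View pics/scene0.png

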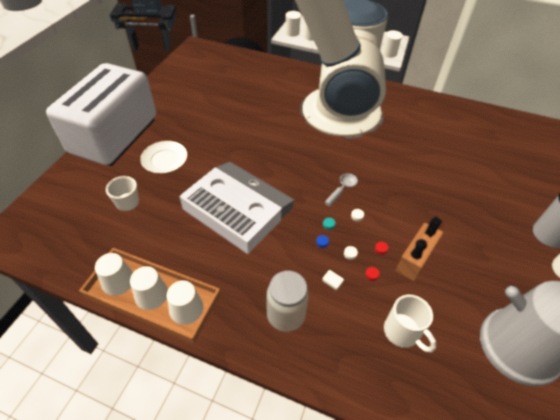

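View pics/top0.png

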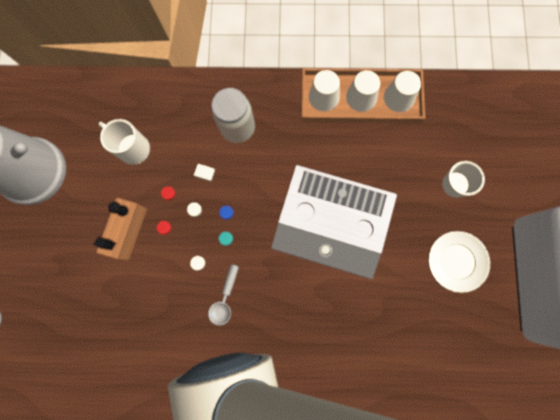

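View pics/wrist0.png

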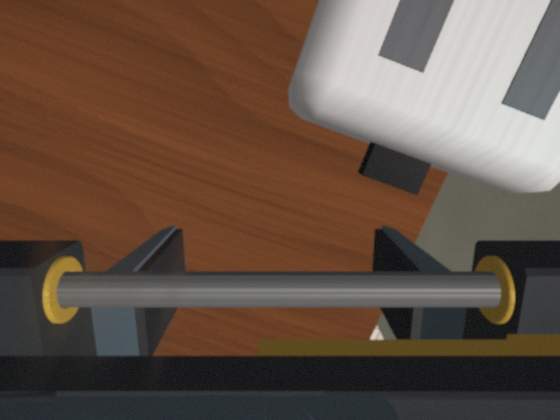

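The top view shows the white tablets near (194,209) and (198,263), the oblong block at (204,172), and red, blue and turquoise decoys. The wells are at (305,211) and (365,229), the switch at (325,250), and the stand at about (120,228) with handles at (117,208) and (103,243). I'll triangulate these next.

```bash
cat > h.py <<'E'
from cell import sensors, viewer, workorder, env
import numpy as np, cv2
from scipy.spatial.transform import Rotation as Ro
def cam(n,st=None):
    c=viewer.get_calibration(n);K=c["camera_matrix"]
    if n=="wrist":
        T=np.eye(4);T[:3,:3]=Ro.from_quat(st["tool_rot"]).as_matrix();T[:3,3]=st["tool_pos"]
        M=T@c["mount"]; return K,M[:3,:3].T,-M[:3,:3].T@M[:3,3]
    return K,np.array(c["R"]),np.array(c["t"])
def ray(n,px,st=None):
    K,R,t=cam(n,st); d=R.T@np.linalg.solve(K,[px[0],px[1],1]); return -R.T@t,d
def onz(n,px,z,st=None):
    o,d=ray(n,px,st); return o+d*(z-o[2])/d[2]
def proj(n,X,st=None):
    K,R,t=cam(n,st); p=K@(R@np.asarray(X)+t); return p[:2]/p[2]
def tri(rs):
    A=0;b=0
    for o,d in rs:
        d=d/np.linalg.norm(d);P=np.eye(3)-np.outer(d,d);A=A+P;b=b+P@o
    return np.linalg.solve(A,b)
E
python3 - <<'E'
from h import *
np.set_printoptions(precision=4,suppress=True)
Z={"well_left":.035,"well_right":.035,"switch_top":.04,"rinser":0,"stand":0,"pin":.004,"brush":.004,"tablet_a_center":.007,"tab_square":0,"mug":0,"jar":0}
for n in ("top","scene"):
    for k,z in Z.items():
        for r in viewer.pinpoint(n,k)[:6]:
            print(n,k,round(r["confidence"],2),np.round(r["at"],1),onz(n,r["at"],z))
    for k in ("pin","brush"):
        for r in viewer.cut_out(n,k)[:3]: print(n,k,"cut",round(r["confidence"],2),r["at"],r["pixels"].sum())
print(sensors.read_state()["time_s"])
E
```

```text
top well_left 0.79 [303.9 209.1] [ 0.5682 -0.0771  0.035 ]
top well_right 0.58 [359.7 227.1] [ 0.5278 -0.207   0.035 ]
top switch_top 0.49 [321.  251.5] [ 0.4695 -0.1171  0.04  ]
top rinser 0.89 [332.  222.8] [ 0.5419 -0.1463  0.    ]
top stand 0.69 [126.5 230.3] [0.5155 0.351  0.    ]
top stand 0.19 [195.3 267.7] [0.4288 0.1786 0.    ]
top pin 0.69 [120.5 245.6] [0.4779 0.3605 0.004 ]
top pin 0.51 [359.9 231.3] [ 0.5218 -0.2126  0.004 ]
top brush 0.78 [135.8 216.4] [0.5493 0.3297 0.004 ]
top tablet_a_center 0.69 [195.4 265.4] [0.434 0.177 0.007]
top tablet_a_center 0.62 [322.1 248.6] [ 0.4787 -0.122   0.007 ]
top tab_square 0.55 [205.6 172.3] [0.6633 0.1667 0.    ]
top mug 0.65 [134.4 147.2] [0.7259 0.3498 0.    ]
top mug 0.54 [196.6 267.5] [0.4293 0.1755 0.    ]
top jar 0.92 [234.2 127. ] [0.7828 0.1005 0.    ]
top pin cut 0.69 [104.9, 243.7] 210
top brush cut 0.67 [116.9, 207.0] 216
scene well_left 0.74 [253.6 214.4] [ 0.5708 -0.0818  0.035 ]
scene well_right 0.58 [217.4 186.3] [ 0.5176 -0.2175  0.035 ]
scene well_right 0.44 [354.4 213. ] [0.4619 0.1664 0.035 ]
scene well_right 0.15 [412.7 256.5] [0.5404 0.3361 0.035 ]
scene rinser 0.8 [236.2 208.8] [ 0.5464 -0.1472  0.    ]
scene stand 0.57 [414.9 257.5] [ 0.5151  0.3469 -0.    ]
scene pin 0.51 [424.5 245.5] [0.471  0.3632 0.004 ]
scene pin 0.38 [282.9 313.6] [0.7906 0.0891 0.004 ]
scene brush 0.68 [407.9 265.3] [0.5483 0.3339 0.004 ]
scene brush 0.5 [401.7 330.7] [0.7261 0.3524 0.004 ]
scene tablet_a_center 0.61 [357.8 214.4] [0.4396 0.1749 0.007 ]
scene tablet_a_center 0.41 [416.2 256.4] [0.5157 0.3484 0.007 ]
scene tab_square 0.76 [331.7 277.7] [0.6541 0.1659 0.    ]
scene pin cut 0.76 [435.8, 224.4] 212
scene pin cut 0.4 [418.3, 245.4] 224
scene brush cut 0.63 [414.9, 249.1] 235
1.45
```

```bash
python3 - <<'E'
from h import *
np.set_printoptions(precision=4,suppress=True)
for n in ("top","scene"):
    im=cv2.imread(f"pics/{n}0.png"); hsv=cv2.cvtColor(im,cv2.COLOR_BGR2HSV)
    m=((hsv[...,1]<90)&(hsv[...,2]>150)).astype(np.uint8)
    N,l,s,c=cv2.connectedComponentsWithStats(m)
    for i in range(1,N):
        if 40<s[i,4]<400: print(n,c[i],s[i],onz(n,c[i],.009))
E
python3 - <<'E'
import cv2,numpy as np
a=cv2.imread('pics/top0.png')
cv2.imwrite('pics/tz.png',np.hstack([cv2.resize(a[150:290,265:405],(400,400),interpolation=cv2.INTER_CUBIC),cv2.resize(a[160:300,85:225],(400,400),interpolation=cv2.INTER_CUBIC)]))
E
```

```text
top [ 6.4535 59.4767] [  0  50  18  16 172] [0.9573 0.7024 0.009 ]
top [204.082 171.625] [194 164  21  17 256] [0.6625 0.1685 0.009 ]
top [193.8728 208.8382] [187 202  15  15 173] [0.5693 0.1881 0.009 ]
top [325.2183 250.0423] [319 244  14  13 142] [ 0.4753 -0.1293  0.009 ]
top [197.2103 262.5897] [190 255  16  16 195] [0.4406 0.1726 0.009 ]
scene [547.0152   1.8636] [526   0  34   7 132] [-1.1826  0.6834  0.009 ]
scene [412.5256  78.2436] [405  71  19  13  78] [-0.2811  0.1985  0.009 ]
scene [349.5766 180.2336] [341 174  17  12 137] [0.3247 0.1194 0.009 ]
scene [121.9449 187.6722] [105 176  32  29 363] [ 0.6091 -0.4831  0.009 ]
scene [333.2093 194.593 ] [326 187  16  16  86] [0.3978 0.091  0.009 ]
scene [357.0472 214.0236] [351 209  14  11 127] [0.4408 0.1727 0.009 ]
scene [350.255  251.8121] [344 246  14  13 149] [0.5686 0.1884 0.009 ]
scene [556.218  265.3759] [552 254   8  24 133] [0.408  0.6799 0.009 ]
scene [332.4302 279.0426] [322 270  22  19 258] [0.6623 0.1692 0.009 ]
scene [511.3846 290.7692] [506 286  12  10  91] [0.5273 0.5774 0.009 ]
```

View pics/tz.png

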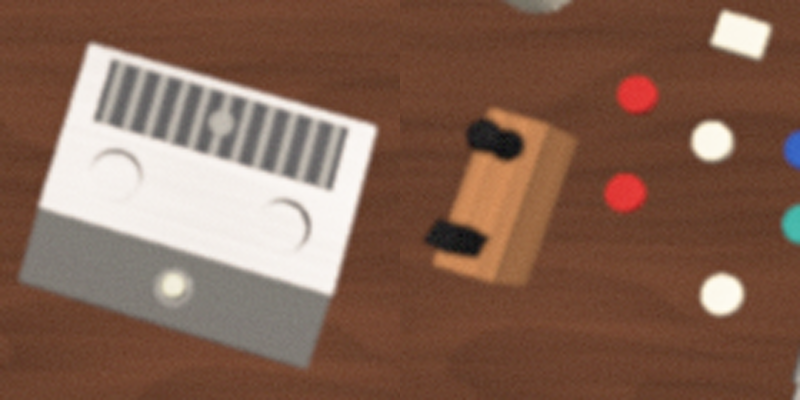

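```bash
cat >> h.py <<'E'
def toolR(yaw,tilt_axis=None,tilt=0):
    # tool down, tool x at yaw(deg)
    R=Ro.from_euler('z',yaw,degrees=True)*Ro.from_euler('x',180,degrees=True)
    if tilt: R=Ro.from_rotvec(np.array(tilt_axis)*tilt)*R
    return R
def row(pos,R,st=None):
    st=st or sensors.read_state(); R0=Ro.from_quat(st["tool_rot"])
    s=R0.inv().apply(np.asarray(pos)-st["tool_pos"]); r=(R0.inv()*R).as_rotvec(degrees=True)/5
    n=max(np.linalg.norm(s)/.0417,np.linalg.norm(r)*5/7.16)
    return np.round(s,4),np.round(r,2),"rows",round(n,1)
E
python3 - <<'E'
from h import *
from scipy.optimize import least_squares
np.set_printoptions(precision=4,suppress=True)
P=np.array([[.1,.12,.055],[.1,-.12,.055],[-.04,.12,.055],[-.04,-.12,.055],[-.1,.12,.033],[-.1,-.12,.033]])
px=np.array([[296.5,164.7],[397,194.1],[278.3,222.5],[381.2,253.3],[272,248.7],[372.8,278.8]])
def f(p):
    X=Ro.from_euler('z',p[2]).apply(P)+[p[0],p[1],0]
    return np.concatenate([proj("top",x)-u for x,u in zip(X,px)])
r=least_squares(f,[.54,-.147,-.3]);print(r.x,np.degrees(r.x[2]),r.fun.reshape(-1,2))
X=r.x
for l in ([.002,.07,.055],[.002,-.07,.055],[-.07,0,.044]):
    w=Ro.from_euler('z',X[2]).apply(l)+[X[0],X[1],0];print(w,proj("top",w),proj("scene",w))
print(row([.50,-.13,.25],toolR(-18)))
E
```

```text
[ 0.5389 -0.1466 -0.2756] -15.792261361704545 [[ 0.0645  0.8644]
 [-0.4818  0.2427]
 [ 0.7607 -0.1738]
 [ 0.1135 -0.4892]
 [-0.2392 -0.3908]
 [-0.22    0.0362]]
[ 0.5599 -0.0798  0.055 ] [305.2845 211.1552] [255.768  206.9939]
[ 0.5218 -0.2145  0.055 ] [364.5206 228.6302] [216.979  182.8031]
[ 0.4716 -0.1276  0.044 ] [325.7304 250.5269] [252.9603 182.1294]
(array([ 0.4269, -0.3341, -0.0221]), array([ 0.  , -0.  ,  7.54]), 'rows', np.float64(13.0))
```

{"method": "drive_tool", "body": {
  "increments": [
    [0.427,-0.334,-0.022,0,0,7.5,0.06],
    [0.427,-0.334,-0.022,0,0,7.5,0.06],
    [0.427,-0.334,-0.022,0,0,7.5,0.06],
    [0.427,-0.334,-0.022,0,0,7.5,0.06],
    [0.427,-0.334,-0.022,0,0,7.5,0.06],
    [0.427,-0.334,-0.022,0,0,7.5,0.06],
    [0.427,-0.334,-0.022,0,0,7.5,0.06],
    [0.427,-0.334,-0.022,0,0,7.5,0.06],
    [0.427,-0.334,-0.022,0,0,7.5,0.06],
    [0.427,-0.334,-0.022,0,0,7.5,0.06],
    [0.427,-0.334,-0.022,0,0,7.5,0.06],
    [0.427,-0.334,-0.022,0,0,7.5,0.06],
    [0.427,-0.334,-0.022,0,0,7.5,0.06],
    [0.427,-0.334,-0.022,0,0,7.5,0.06],
    [0.427,-0.334,-0.022,0,0,7.5,0.06],
    [0.427,-0.334,-0.022,0,0,7.5,0.06]
  ]
}}

```text
time_s: 2.78
tool_pos: [0.5002, -0.1297, 0.2499]
tool_rot: [0.988, -0.154, -0.0, 0.0]
wrist_force: [-0.0, -0.8, -0.6]
finger_gap: 0.0599
```

```bash
python3 - <<'E'
from h import *
np.set_printoptions(precision=4,suppress=True)
st=sensors.read_state(); im=viewer.camera("wrist"); cv2.imwrite("pics/w1.png",im)
print(st); np.save("w1.npy",np.r_[st["tool_pos"],st["tool_rot"]])
for k in ("well_left","well_right","switch_top"):
    for r in viewer.pinpoint("wrist",k)[:2]: print(k,r, onz("wrist",r["at"],.035 if k[0]=="w" else .042,st))
E
```

```text
{'time_s': 2.7833, 'q': array([-0.3692,  0.3186,  1.5784, -0.0003,  1.2447,  1.5107]), 'joint_velocities': array([-0.038 , -0.0045,  0.0095, -0.0042, -0.0014, -0.0062]), 'effort': array([  3.4592, -69.5339, -37.4106,   0.3163,  -0.0722,   0.375 ]), 'tool_pos': array([ 0.5002, -0.1297,  0.2499]), 'tool_rot': array([ 0.9881, -0.1539, -0.0001,  0.0001]), 'wrist_force': array([-0.0141, -0.8219, -0.6108]), 'moment': array([ 0.0594,  0.0734, -0.0548]), 'finger_gap': 0.05994865092076842}
well_left {'at': [208.2, 140.5], 'confidence': 0.86} [ 0.5636 -0.0789  0.035 ]
well_right {'at': [353.4, 138.8], 'confidence': 0.87} [ 0.5221 -0.2143  0.035 ]
switch_top {'at': [280.4, 213.0], 'confidence': 0.47} [ 0.4742 -0.1244  0.042 ]
```

View pics/w1.png

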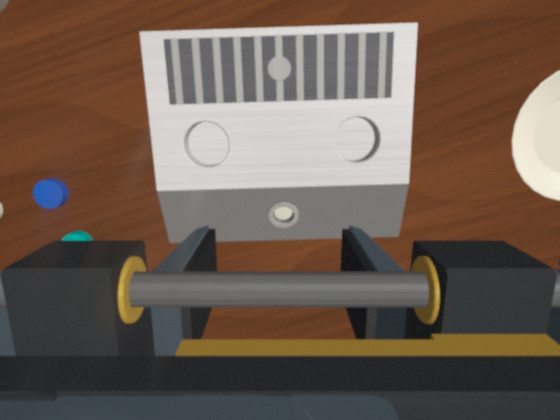

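The rinser shows fully, with corners (141,31), (416,24), (156,189) and (409,184). The wells are at (207,143) and (357,138), the switch at (284,214).

```bash
python3 - <<'E'
from h import *
from scipy.optimize import least_squares
np.set_printoptions(precision=4,suppress=True)
v=np.load("w1.npy");s1=dict(tool_pos=v[:3],tool_rot=v[3:])
P=np.array([[.1,.12,.055],[.1,-.12,.055],[-.04,.12,.055],[-.04,-.12,.055],[-.1,.12,.033],[-.1,-.12,.033]])
px=np.array([[296.5,164.7],[397,194.1],[278.3,222.5],[381.2,253.3],[272,248.7],[372.8,278.8]])
pw=np.array([[141,31],[416,24],[156,189],[409,184],[169,242],[399,236]])
def f(p,w=1,t=1):
    X=Ro.from_euler('z',p[2]).apply(P)+[p[0],p[1],0]
    a=[(proj("top",x)-u)*t for x,u in zip(X,px)]+[(proj("wrist",x,s1)-u)*w for x,u in zip(X,pw)]
    return np.concatenate(a)
for w,t in ((1,0),(1,1)):
    r=least_squares(f,[.54,-.147,-.3],args=(w,t),loss='soft_l1');print(r.x,np.degrees(r.x[2]));print(f(r.x).reshape(-1,2))
    X=r.x
    for l in ([.002,.07,.055],[.002,-.07,.055],[-.07,0,.044+.002],[-.07,0,.040]):
        w=Ro.from_euler('z',X[2]).apply(l)+[X[0],X[1],0];print(w,proj("wrist",w,s1))
for p in ([.4407,.1727,.10],):
    print(row(p,toolR(-18)))
E
```

```text
[ 0.5397 -0.1462 -0.2849] -16.32074760869779
[[ 0.3891  0.2392]
 [-0.4185  0.4988]
 [ 0.5585 -0.9947]
 [-0.3823 -0.3887]
 [-0.6644 -1.2812]
 [-0.9457  0.0635]
 [-1.0678 -0.4727]
 [ 2.5171 -0.8133]
 [ 0.6069  0.9546]
 [-0.259  -0.0681]
 [ 0.0943  0.1682]
 [-0.8173  0.8812]]
[ 0.5612 -0.0795  0.055 ] [205.8436 144.0691]
[ 0.5219 -0.2139  0.055 ] [357.2337 140.3487]
[ 0.4725 -0.1265  0.046 ] [282.9818 215.0092]
[ 0.4725 -0.1265  0.04  ] [282.909  213.4927]
[ 0.5396 -0.1462 -0.2834] -16.23910999452738
[[ 0.3381  0.3239]
 [-0.4292  0.4471]
 [ 0.5889 -0.8802]
 [-0.3066 -0.4167]
 [-0.5996 -1.1557]
 [-0.8344  0.047 ]
 [-1.0994 -0.18  ]
 [ 2.4627 -0.952 ]
 [ 0.7844  1.1893]
 [-0.0985 -0.1868]
 [ 0.3351  0.3722]
 [-0.5903  0.7752]]
[ 0.5611 -0.0796  0.055 ] [205.9486 144.2418]
[ 0.5219 -0.214   0.055 ] [357.3278 140.303 ]
[ 0.4724 -0.1266  0.046 ] [283.1726 215.0633]
[ 0.4724 -0.1266  0.04  ] [283.0968 213.5461]
(array([-0.1493, -0.271 ,  0.1499]), array([0.  , 0.  , 0.02]), 'rows', np.float64(8.2))
```

{"method": "drive_tool", "body": {
  "increments": [
    [-0.149,-0.271,0.13,0,0,0,0.06],
    [-0.149,-0.271,0.13,0,0,0,0.06],
    [-0.149,-0.271,0.13,0,0,0,0.06],
    [-0.149,-0.271,0.13,0,0,0,0.06],
    [-0.149,-0.271,0.13,0,0,0,0.06],
    [-0.149,-0.271,0.15,0,0,0,0.06],
    [-0.149,-0.271,0.15,0,0,0,0.06],
    [-0.149,-0.271,0.15,0,0,0,0.06],
    [-0.149,-0.271,0.15,0,0,0,0.06],
    [-0.149,-0.271,0.19,0,0,0,0.06],
    [-0.149,-0.271,0.22,0,0,0,0.06],
    [-0.149,-0.271,0.23,0,0,0,0.06],
    [-0.149,-0.271,0.23,0,0,0,0.06],
    [-0.149,-0.271,0.23,0,0,0,0.025],
    [-0.149,-0.271,0.23,0,0,0,0.025],
    [-0.149,-0.271,0.23,0,0,0,0.025],
    [-0.149,-0.271,0.23,0,0,0,0.025],
    [-0.149,-0.271,0.23,0,0,0,0.025],
    [-0.149,-0.271,0.23,0,0,0,0.025]
  ],
  "squeeze": 10
}}

```text
time_s: 4.57
tool_pos: [0.4417, 0.1736, 0.0207]
tool_rot: [0.988, -0.155, 0.001, -0.0]
wrist_force: [-0.2, -2.2, 11.7]
finger_gap: 0.0314
```

```bash
python3 - <<'E'
from h import *
st=sensors.read_state(); im=viewer.camera("wrist"); cv2.imwrite("pics/w2.png",im)
for p in ([.4407,.1727,.12],[.5612,-.0797,.12],[.5612,-.0797,.0715]): print(row(p,toolR(-18)))
E
```

```text
(array([-0.0005,  0.0011, -0.0993]), array([-0.01, -0.02,  0.04]), 'rows', np.float64(2.4))
(array([ 0.1913,  0.2046, -0.0992]), array([-0.01, -0.02,  0.04]), 'rows', np.float64(7.1))
(array([ 0.1913,  0.2046, -0.0507]), array([-0.01, -0.02,  0.04]), 'rows', np.float64(6.8))
```

View pics/w2.png

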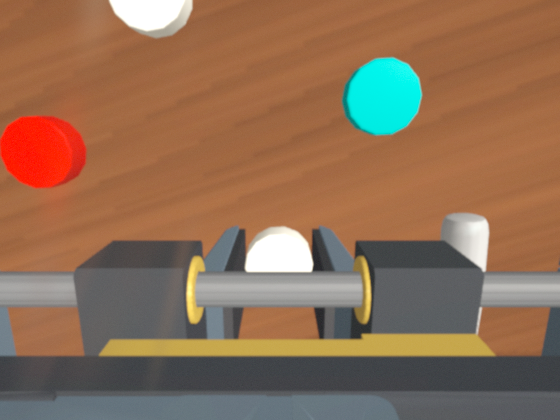

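```bash
python3 - <<'E'
from h import *
st=sensors.read_state(); print(st["wrist_force"],st["tool_pos"],env.tcp_to_tips,st["time_s"])
E
```

```text
[-0.37379065 -1.83035874 10.50176093] [0.44167919 0.17356455 0.0206794 ] 0.014 4.6167
```

{"method": "drive_tool", "body": {
  "increments": [
    [0,0,-0.03,0,0,0,0.025],
    [0,0,-0.06,0,0,0,0.025],
    [0,0,-0.1,0,0,0,0.025],
    [0,0,-0.1,0,0,0,0.025],
    [0.19,0.205,-0.1,0,0,0,0.025],
    [0.19,0.205,-0.1,0,0,0,0.025],
    [0.19,0.205,-0.1,0,0,0,0.025],
    [0.19,0.205,-0.1,0,0,0,0.025],
    [0.19,0.205,-0.1,0,0,0,0.025],
    [0.19,0.205,-0.1,0,0,0,0.025],
    [0.19,0.205,-0.1,0,0,0,0.025],
    [0.19,0.205,-0.1,0,0,0,0.025],
    [0.19,0.205,-0.1,0,0,0,0.025],
    [0.19,0.205,-0.1,0,0,0,0.025]
  ]
}}

```text
time_s: 5.78
tool_pos: [0.5587, -0.0794, 0.1199]
tool_rot: [0.988, -0.155, -0.0, -0.0]
wrist_force: [-0.3, 0.4, -0.3]
finger_gap: 0.0311
```

```bash
python3 - <<'E'
from h import *
st=sensors.read_state(); print(st["wrist_force"],st["tool_pos"],st["time_s"])
im=viewer.camera("wrist"); cv2.imwrite("pics/w3.png",im)
for p in ([.5612,-.0797,.0715],): print(row(p,toolR(-18),st))
E
```

```text
[-0.30658233  0.37421406 -0.30124733] [ 0.5587254  -0.07935661  0.11990227] 5.7833
(array([ 0.0025, -0.0004,  0.0484]), array([-0.  ,  0.01,  0.04]), 'rows', np.float64(1.2))
```

View pics/w3.png

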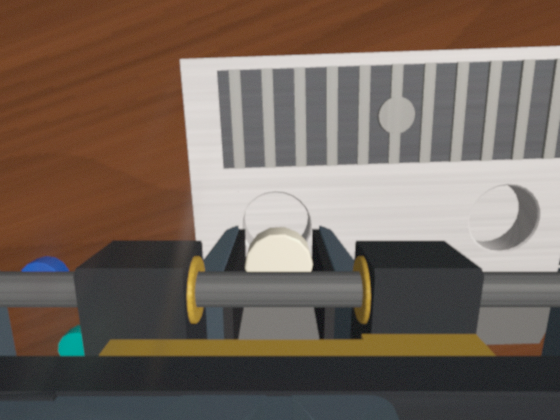

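```bash
python3 - <<'E'
from h import *
st=dict(tool_pos=np.zeros(3),tool_rot=[0,0,0,1.])
for p in ([-.0007,0,.0067],[.0153,0,.0067],[.0153,0,.0207],[.016,-.0157,.014],[.016,-.0157,.0207],[.016,.0157,.014],[.016,.0157,.0207],[.016,.0157,.000]): print(p,proj("wrist",p,st))
a=cv2.imread('pics/w3.png');cv2.imwrite('pics/w3z.png',cv2.resize(a[180:350,180:380],(800,680),interpolation=cv2.INTER_CUBIC)[:600])
E
```

```text
[-0.0007, 0, 0.0067] [276.86516679 267.66190168]
[0.0153, 0, 0.0067] [276.82867923 234.9172108 ]
[0.0153, 0, 0.0207] [276.94088369 226.19104916]
[0.016, -0.0157, 0.014] [243.79045021 228.79053444]
[0.016, -0.0157, 0.0207] [245.01068011 224.82698109]
[0.016, 0.0157, 0.014] [309.98620012 228.78596835]
[0.016, 0.0157, 0.0207] [308.86921792 224.8224581 ]
[0.016, 0.0157, 0.0] [312.60597433 238.08200002]
```

View pics/w3z.png

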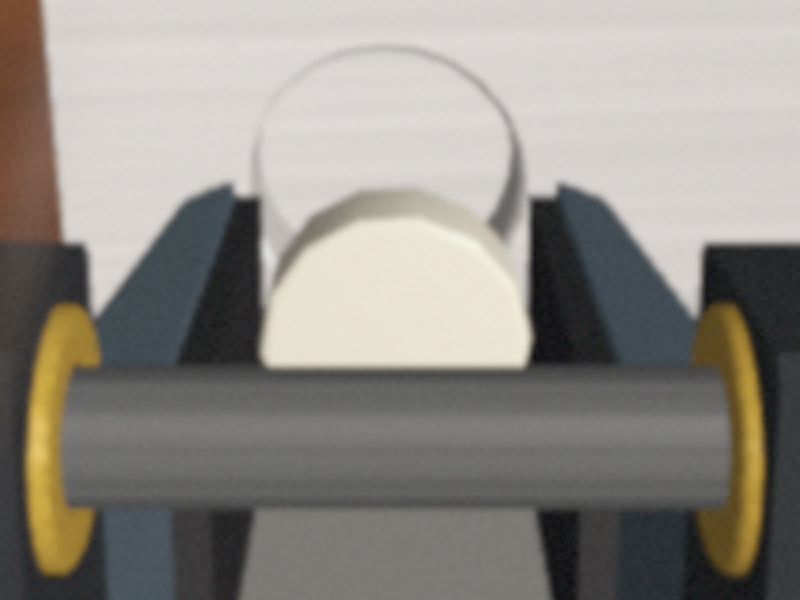

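{"method": "drive_tool", "body": {
  "increments": [
    [0.0025,0,0.03,0,0,0,0.025],
    [0.0025,0,0.04,0,0,0,0.025],
    [0.0025,0,0.0455,0,0,0,0.025],
    [0.0025,0,0.0465,0,0,0,0.025],
    [0.0025,0,0.0465,0,0,0,0.025]
  ]
}}

```text
time_s: 6.25
tool_pos: [0.5615, -0.08, 0.0736]
tool_rot: [0.988, -0.154, -0.0, -0.0]
wrist_force: [-0.1, 1.0, 0.6]
finger_gap: 0.0313
```

```bash
python3 - <<'E'
from h import *
st=sensors.read_state(); print(st["wrist_force"],st["tool_pos"],st["time_s"])
im=viewer.camera("wrist"); cv2.imwrite('pics/w4z.png',cv2.resize(im[180:330,180:380],(800,600),interpolation=cv2.INTER_CUBIC))
E
```

```text
[-0.13002352  0.97710712  0.62291145] [ 0.56147381 -0.0800071   0.07359089] 6.25
```

View pics/w4z.png

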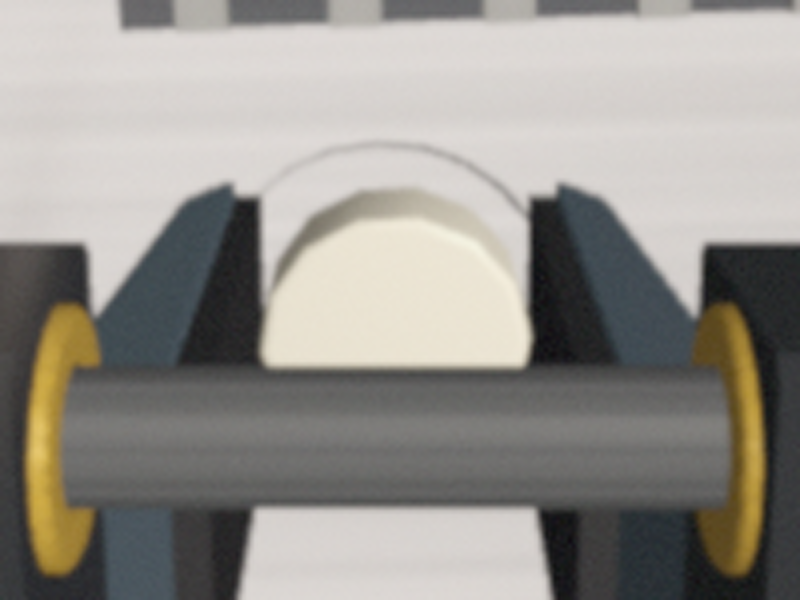

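The tablet sits inside the rim outline: 5 mm clear at the front, about 1 mm off sideways. I'll nudge it 1 mm and release.

{"method": "drive_tool", "body": {
  "increments": [
    [0,-0.001,0,0,0,0,0.025],
    [0,-0.001,0,0,0,0,0.055],
    [0,-0.001,0,0,0,0,0.055],
    [0,-0.001,0,0,0,0,0.055],
    [0,-0.001,0,0,0,0,0.055],
    [0,-0.001,-0.04,0,0,0,0.055],
    [0,-0.001,-0.08,0,0,0,0.055],
    [0,-0.001,-0.12,0,0,0,0.055],
    [0,-0.001,-0.12,0,0,0,0.055]
  ]
}}

```text
time_s: 7.05
tool_pos: [0.5652, -0.0803, 0.2007]
tool_rot: [0.988, -0.155, 0.005, 0.0]
wrist_force: [2.1, -0.8, 1.8]
finger_gap: 0.0551
```

```bash
python3 - <<'E'
from h import *
st=sensors.read_state(); print(st["tool_pos"],st["time_s"])
im=viewer.camera("wrist"); cv2.imwrite('pics/w5.png',im)
for p in ([.569,.188,.07],[.569,.188,.0215]): print(row(p,toolR(-18),st))
E
```

```text
[ 0.56523061 -0.0803196   0.20069126] 7.05
(array([-0.0798, -0.2565,  0.1301]), array([-0.01, -0.12,  0.04]), 'rows', np.float64(7.2))
(array([-0.0803, -0.2565,  0.1786]), array([-0.01, -0.12,  0.04]), 'rows', np.float64(7.7))
```

View pics/w5.png

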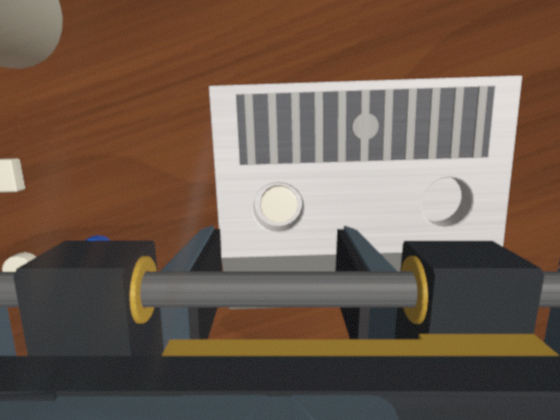

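{"method": "drive_tool", "body": {
  "increments": [
    [-0.0757,-0.256,0.1,0,0,0,0.055],
    [-0.0757,-0.256,0.1,0,0,0,0.055],
    [-0.0757,-0.256,0.1,0,0,0,0.055],
    [-0.0757,-0.256,0.1,0,0,0,0.055],
    [-0.0757,-0.256,0.1,0,0,0,0.055],
    [-0.0757,-0.256,0.1,0,0,0,0.055],
    [-0.0757,-0.256,0.1,0,0,0,0.055],
    [-0.0757,-0.256,0.1,0,0,0,0.055],
    [-0.0757,-0.256,0.12,0,0,0,0.055],
    [-0.0757,-0.256,0.15,0,0,0,0.055],
    [-0.0757,-0.256,0.165,0,0,0,0.055],
    [-0.0757,-0.256,0.1715,0,0,0,0.055],
    [-0.0757,-0.256,0.1715,0,0,0,0.055]
  ]
}}

```text
time_s: 8.18
tool_pos: [0.567, 0.1868, 0.0202]
tool_rot: [0.988, -0.155, -0.002, 0.001]
wrist_force: [0.2, 0.2, -0.1]
finger_gap: 0.0554
```

```bash
python3 - <<'E'
from h import *
st=sensors.read_state(); print(st["tool_pos"],st["time_s"],st["wrist_force"])
im=viewer.camera("wrist"); cv2.imwrite('pics/w6.png',im)
E
```

```text
[0.56697891 0.18681191 0.02017311] 8.1833 [ 0.21698392  0.20508241 -0.13822489]
```

View pics/w6.png

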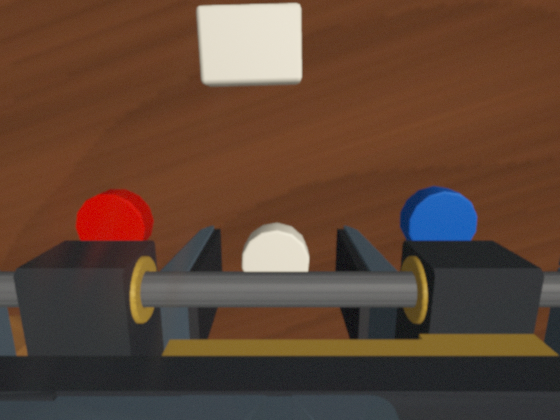

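{"method": "drive_tool", "body": {
  "increments": [
    [0.002,0,0,0,0,0,0.055],
    [0.002,0,0,0,0,0,0.025],
    [0.002,0,0,0,0,0,0.025],
    [0.002,0,0,0,0,0,0.025],
    [0.002,0,0,0,0,0,0.025],
    [0.002,0,0,0,0,0,0.025]
  ]
}}

```text
time_s: 8.73
tool_pos: [0.5703, 0.1867, 0.0224]
tool_rot: [0.988, -0.155, 0.0, -0.0]
wrist_force: [-0.7, -1.8, 5.6]
finger_gap: 0.0309
```

```bash
python3 - <<'E'
from h import *
st=sensors.read_state(); print(st["tool_pos"],st["time_s"],st["wrist_force"])
for p in ([.569,.188,.12],[.522,-.214,.12],): print(row(p,toolR(-18),st))
E
```

```text
[0.57030429 0.18674963 0.02235532] 8.7333 [-0.73514201 -1.77866816  5.6436668 ]
(array([-0.0016, -0.0008, -0.0976]), array([-0.  , -0.01,  0.04]), 'rows', np.float64(2.3))
(array([ 0.0766,  0.3963, -0.0977]), array([-0.  , -0.01,  0.04]), 'rows', np.float64(10.0))
```

{"method": "drive_tool", "body": {
  "increments": [
    [0,0,-0.03,0,0,0,0.025],
    [0,0,-0.06,0,0,0,0.025],
    [0,0,-0.098,0,0,0,0.025],
    [0,0,-0.098,0,0,0,0.025],
    [0.077,0.397,-0.098,0,0,0,0.025],
    [0.077,0.397,-0.098,0,0,0,0.025],
    [0.077,0.397,-0.098,0,0,0,0.025],
    [0.077,0.397,-0.098,0,0,0,0.025],
    [0.077,0.397,-0.098,0,0,0,0.025],
    [0.077,0.397,-0.098,0,0,0,0.025],
    [0.077,0.397,-0.098,0,0,0,0.025],
    [0.077,0.397,-0.098,0,0,0,0.025],
    [0.077,0.397,-0.098,0,0,0,0.025],
    [0.077,0.397,-0.098,0,0,0,0.025],
    [0.077,0.397,-0.098,0,0,0,0.025],
    [0.077,0.397,-0.098,0,0,0,0.025],
    [0.077,0.397,-0.098,0,0,0,0.025],
    [0.077,0.397,-0.098,0,0,0,0.025]
  ]
}}

```text
time_s: 10.23
tool_pos: [0.522, -0.2137, 0.1198]
tool_rot: [0.988, -0.154, -0.0, -0.0]
wrist_force: [0.4, -0.4, -0.2]
finger_gap: 0.0312
```

```bash
python3 - <<'E'
from h import *
st=sensors.read_state(); print(st["tool_pos"],st["time_s"],st["wrist_force"])
print(row([.522,-.214,.0735],toolR(-18),st))
E
```

```text
[ 0.52201481 -0.2137102   0.11983872] 10.2333 [ 0.42880397 -0.40539145 -0.16333303]
(array([0.0001, 0.0003, 0.0463]), array([-0.  ,  0.01,  0.05]), 'rows', np.float64(1.1))
```

{"method": "drive_tool", "body": {
  "increments": [
    [0,0,0.03,0,0,0,0.025],
    [0,0,0.04,0,0,0,0.025],
    [0,0,0.0453,0,0,0,0.025],
    [0,0,0.046,0,0,0,0.025],
    [0,0,0.046,0,0,0,0.025]
  ]
}}

```text
time_s: 10.65
tool_pos: [0.5221, -0.2144, 0.0741]
tool_rot: [0.988, -0.154, -0.0, -0.0]
wrist_force: [-0.2, 0.6, 0.3]
finger_gap: 0.0314
```

```bash
python3 - <<'E'
from h import *
st=sensors.read_state(); print(st["wrist_force"],st["tool_pos"],st["time_s"])
im=viewer.camera("wrist"); cv2.imwrite('pics/w7z.png',cv2.resize(im[180:330,180:380],(800,600),interpolation=cv2.INTER_CUBIC))
E
```

```text
[-0.24199362  0.62020189  0.31987584] [ 0.52213496 -0.214426    0.07409921] 10.65
```

View pics/w7z.png

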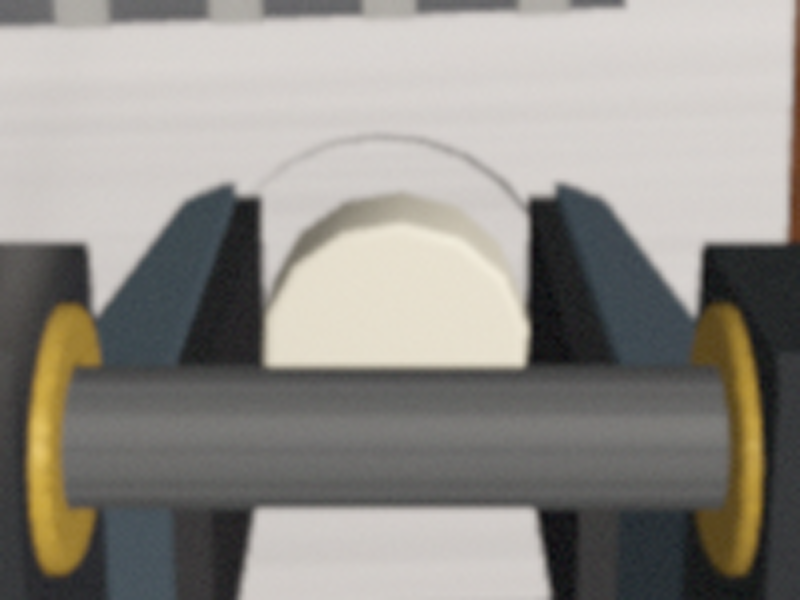

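{"method": "drive_tool", "body": {
  "increments": [
    [0.0015,-0.001,0,0,0,0,0.025],
    [0.0015,-0.001,0,0,0,0,0.025],
    [0.0015,-0.001,0,0,0,0,0.055],
    [0.0015,-0.001,0,0,0,0,0.055],
    [0.0015,-0.001,0,0,0,0,0.055],
    [0.0015,-0.001,0,0,0,0,0.055],
    [0.0015,-0.001,-0.04,0,0,0,0.055],
    [0.0015,-0.001,-0.08,0,0,0,0.055],
    [0.0015,-0.001,-0.12,0,0,0,0.055],
    [0.0015,-0.001,-0.15,0,0,0,0.055],
    [0.0015,-0.001,-0.15,0,0,0,0.055],
    [0.0015,-0.001,-0.15,0,0,0,0.055]
  ]
}}

```text
time_s: 11.7
tool_pos: [0.5245, -0.2147, 0.2257]
tool_rot: [0.988, -0.155, 0.002, 0.001]
wrist_force: [0.1, 0.3, -0.8]
finger_gap: 0.0548
```

```bash
python3 - <<'E'
from h import *
st=sensors.read_state(); print(st["tool_pos"],st["time_s"])
im=viewer.camera("wrist"); cv2.imwrite('pics/w8.png',im)
print(row([.48,.30,.25],toolR(-20),st))
E
```

```text
[ 0.52449971 -0.21471637  0.22574851] 11.7
(array([-0.1997, -0.4764, -0.0253]), array([ 0.01, -0.04,  0.44]), 'rows', np.float64(12.4))
```

View pics/w8.png

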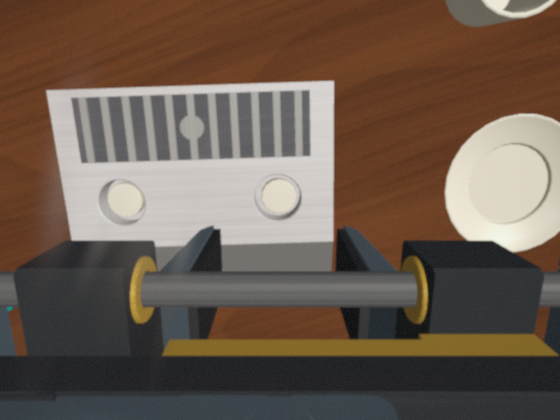

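```bash
python3 - <<'E'
from h import *
print(row([.45,.36,.27],toolR(-20)))
E
```

```text
(array([-0.2458, -0.5243, -0.0461]), array([ 0.  , -0.01,  0.44]), 'rows', np.float64(13.9))
```

{"method": "drive_tool", "body": {
  "increments": [
    [-0.245,-0.524,-0.046,0,0,0.4,0.055],
    [-0.245,-0.524,-0.046,0,0,0.4,0.055],
    [-0.245,-0.524,-0.046,0,0,0.4,0.055],
    [-0.245,-0.524,-0.046,0,0,0.4,0.055],
    [-0.245,-0.524,-0.046,0,0,0.4,0.055],
    [-0.245,-0.524,-0.046,0,0,0.4,0.055],
    [-0.245,-0.524,-0.046,0,0,0.4,0.055],
    [-0.245,-0.524,-0.046,0,0,0.4,0.055],
    [-0.245,-0.524,-0.046,0,0,0.4,0.055],
    [-0.245,-0.524,-0.046,0,0,0.4,0.055],
    [-0.245,-0.524,-0.046,0,0,0.4,0.055],
    [-0.245,-0.524,-0.046,0,0,0.4,0.055],
    [-0.245,-0.524,-0.046,0,0,0.4,0.055],
    [-0.245,-0.524,-0.046,0,0,0.4,0.055],
    [-0.245,-0.524,-0.046,0,0,0.4,0.055],
    [-0.245,-0.524,-0.046,0,0,0.4,0.055],
    [-0.245,-0.524,-0.046,0,0,0.4,0.055]
  ]
}}

```text
time_s: 13.17
tool_pos: [0.4501, 0.359, 0.2685]
tool_rot: [0.985, -0.172, -0.001, 0.001]
wrist_force: [-0.5, -0.2, -0.3]
finger_gap: 0.0552
```

```bash
python3 - <<'E'
from h import *
st=sensors.read_state(); print(st["tool_pos"],st["time_s"],st["joint_velocities"])
im=viewer.camera("wrist"); cv2.imwrite('pics/w9.png',im);np.save("w9.npy",np.r_[st["tool_pos"],st["tool_rot"]])
for k in ("pin","brush"):
    for r in viewer.cut_out("wrist",k)[:2]: print(k,r["confidence"],r["at"])
E
```

```text
[0.4501218  0.35895141 0.26846114] 13.1667 [-0.02579829 -0.01517865  0.00586894 -0.00189516  0.00192129 -0.00232798]
pin 0.94 [266.7, 165.8]
brush 0.71 [262.0, 67.3]
```

View pics/w9.png

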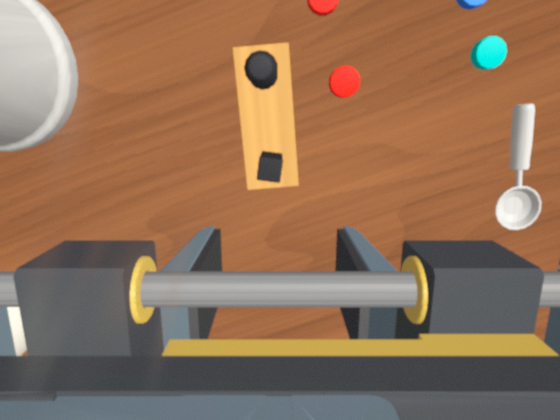

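The pin's square handle is at (269,166) and the round brush at (262,68). I'll zoom in for the handle's yaw.

```bash
python3 - <<'E'
import cv2
im=cv2.imread('pics/w9.png');cv2.imwrite('pics/w9z.png',cv2.convertScaleAbs(cv2.resize(im[140:200,230:310],(800,600),interpolation=cv2.INTER_CUBIC),alpha=2.5))
E
```

View pics/w9z.png

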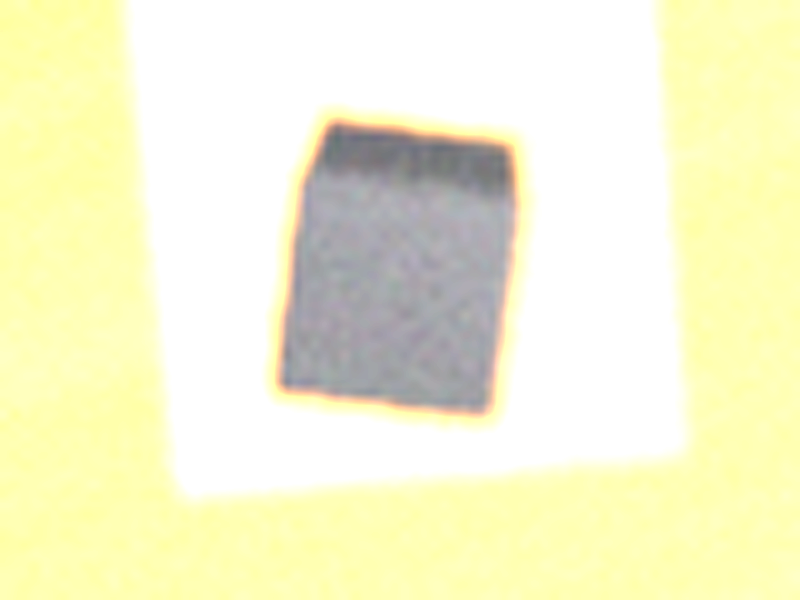

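```bash
python3 - <<'E'
from h import *
np.set_printoptions(precision=4,suppress=True)
v=np.load("w9.npy");s=dict(tool_pos=v[:3],tool_rot=v[3:])
q=[onz("wrist",p,.119,s) for p in [(261,157.5),(281.5,159),(279,181.2),(258.2,178.8)]]
c=np.mean(q,0)
for i in range(4):
    d=q[(i+1)%4]-q[i]; print(q[i],np.linalg.norm(d),np.degrees(np.arctan2(d[1],d[0])))
print("c",c, "top",onz("top",[104.9,243.7],.09))
cs=[onz("wrist",p,.064,s) for p in [(234,46),(288.5,42.5),(298.5,185.5),(247.5,189.5)]]
print(np.array(cs),np.mean(cs,0)); print(np.degrees(np.arctan2(*(cs[0]-cs[3])[[1,0]])),np.degrees(np.arctan2(*(cs[1]-cs[2])[[1,0]])))
E
```

```text
[0.4876 0.3593 0.119 ] 0.016706669847239793 -113.9610137339319
[0.4809 0.3441 0.119 ] 0.01838025685493192 153.89790315658576
[0.4643 0.3522 0.119 ] 0.017257020412079025 63.54652387988765
[0.472  0.3676 0.119 ] 0.017659194685588894 -27.924822811712776
c [0.4762 0.3558 0.119 ] top [0.4748 0.358  0.09  ]
[[0.5842 0.3517 0.064 ]
 [0.5704 0.3048 0.064 ]
 [0.445  0.3386 0.064 ]
 [0.4581 0.3869 0.064 ]] [0.5144 0.3455 0.064 ]
-15.62997912906982 -15.08373167915767
```

```bash
python3 - <<'E'
from h import *
st=sensors.read_state()
for z in (.15,.095): print(row([.476,.356,z],toolR(-26.2)))
E
```

```text
(array([ 0.0245, -0.0066,  0.1194]), array([0.01, 0.01, 1.26]), 'rows', np.float64(2.9))
(array([ 0.0245, -0.0067,  0.1744]), array([0.01, 0.01, 1.26]), 'rows', np.float64(4.2))
```

{"method": "drive_tool", "body": {
  "increments": [
    [0.0245,-0.0066,0.03,0,0,1.26,0.05],
    [0.0245,-0.0066,0.06,0,0,1.26,0.05],
    [0.0245,-0.0066,0.09,0,0,1.26,0.05],
    [0.0245,-0.0066,0.11,0,0,1.26,0.05],
    [0.0245,-0.0066,0.12,0,0,1.26,0.05],
    [0.0245,-0.0066,0.12,0,0,1.26,0.05],
    [0.0245,-0.0066,0.12,0,0,1.26,0.05]
  ]
}}

```text
time_s: 13.9
tool_pos: [0.4764, 0.3571, 0.1505]
tool_rot: [0.974, -0.226, 0.0, -0.0]
wrist_force: [0.9, -0.9, 1.0]
finger_gap: 0.0501
```

```bash
python3 - <<'E'
from h import *
st=sensors.read_state(); print(st["tool_pos"],st["time_s"],st["q"])
im=viewer.camera("wrist"); cv2.imwrite('pics/w10.png',im)
print(row([.476,.356,.095],toolR(-26.2)))
E
```

```text
[0.47638787 0.35705229 0.15047014] 13.9 [ 5.42905921e-01  5.35420577e-01  1.51072193e+00 -7.89158978e-06
  1.09534578e+00  2.56998775e+00]
(array([-0.0001,  0.0017,  0.0562]), array([-0.02, -0.01,  0.01]), 'rows', np.float64(1.3))
```

View pics/w10.png

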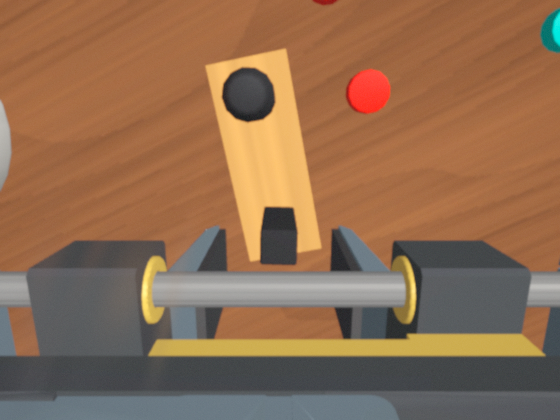

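{"method": "drive_tool", "body": {
  "increments": [
    [-0.0005,0.001,0.03,0,0,0,0.05],
    [-0.0005,0.001,0.045,0,0,0,0.05],
    [-0.0005,0.001,0.055,0,0,0,0.05],
    [-0.0005,0.001,0.055,0,0,0,0.05],
    [-0.0005,0.001,0.055,0,0,0,0.012],
    [-0.0005,0.001,0.055,0,0,0,0.012],
    [-0.0005,0.001,0.055,0,0,0,0.012],
    [-0.0005,0.001,0.055,0,0,0,0.012],
    [-0.0005,0.001,0.055,0,0,0,0.012],
    [-0.0005,0.001,0.055,0,0,0,0.012],
    [-0.0005,0.001,0.055,0,0,0,0.012]
  ],
  "squeeze": 35
}}

```text
time_s: 14.87
tool_pos: [0.4754, 0.3569, 0.0955]
tool_rot: [0.974, -0.226, 0.0, -0.0]
wrist_force: [-1.0, -0.9, 7.1]
finger_gap: 0.0198
```

```bash
python3 - <<'E'
from h import *
st=sensors.read_state(); print(st["tool_pos"],st["time_s"],st["wrist_force"],st["finger_gap"])
im=viewer.camera("wrist"); cv2.imwrite('pics/w11.png',im)
E
```

```text
[0.47540733 0.35693334 0.09553929] 14.8667 [-0.97051791 -0.8814787   7.1021021 ] 0.019788324435362957
```

View pics/w11.png

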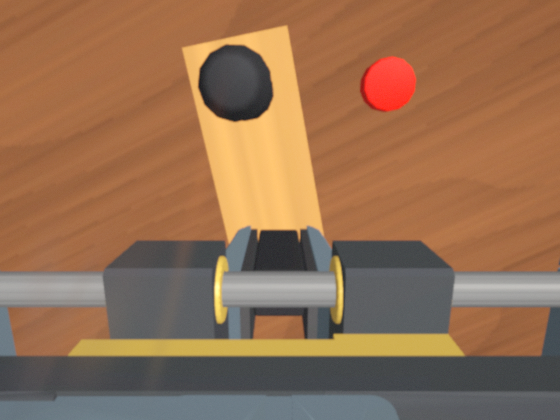

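{"method": "drive_tool", "body": {
  "increments": [
    [0,0,-0.03,0,0,0,0.012],
    [0,0,-0.06,0,0,0,0.012],
    [0,0,-0.09,0,0,0,0.012],
    [0,0,-0.12,0,0,0,0.012],
    [0,0,-0.12,0,0,0,0.012],
    [0,0,-0.12,0,0,0,0.012],
    [0,0,-0.12,0,0,0,0.012]
  ]
}}

```text
time_s: 15.5
tool_pos: [0.4747, 0.3565, 0.2143]
tool_rot: [0.974, -0.226, -0.0, 0.0]
wrist_force: [0.2, 0.5, -0.6]
finger_gap: 0.0198
```

```bash
python3 - <<'E'
from h import *
np.set_printoptions(precision=4,suppress=True)
st=sensors.read_state(); print(st["tool_pos"],st["time_s"],st["wrist_force"],st["finger_gap"])
im=viewer.camera("wrist"); cv2.imwrite('pics/w12.png',im)
cv2.imwrite('pics/w12z.png',cv2.resize(im[180:330,180:380],(800,600),interpolation=cv2.INTER_CUBIC))
print(viewer.pinpoint("wrist","pin")[:2])
s=viewer.camera("scene"); cv2.imwrite('pics/s12z.png',cv2.resize(s[100:290,330:530],(800,760),interpolation=cv2.INTER_CUBIC)[:600])
print(viewer.pinpoint("scene","pin")[:2])
s0=dict(tool_pos=np.zeros(3),tool_rot=[0,0,0,1.])
for p in ([0,0,.0915],[0.004,0,.0915],[.002,0,.0915],[.01,0,-.0235],[-.01,0,-.0235],[.01,0,.0315]): print(p,proj("wrist",p,s0))
print(proj("scene",st["tool_pos"]-np.array([0,0,.0915])))
E
```

```text
[0.4747 0.3565 0.2143] 15.5 [ 0.1711  0.5262 -0.5901] 0.019782793728947413
[{'at': [277.5, 216.1], 'confidence': 0.66}]
[{'at': [439.4, 215.7], 'confidence': 0.64}]
[0, 0, 0.0915] [277.3387 218.4009]
[0.004, 0, 0.0915] [277.3344 212.7503]
[0.002, 0, 0.0915] [277.3366 215.5809]
[0.01, 0, -0.0235] [276.575  272.7397]
[-0.01, 0, -0.0235] [276.6372 319.9292]
[0.01, 0, 0.0315] [277.042  230.2234]
[436.1326 217.9923]
```

View pics/w12z.png

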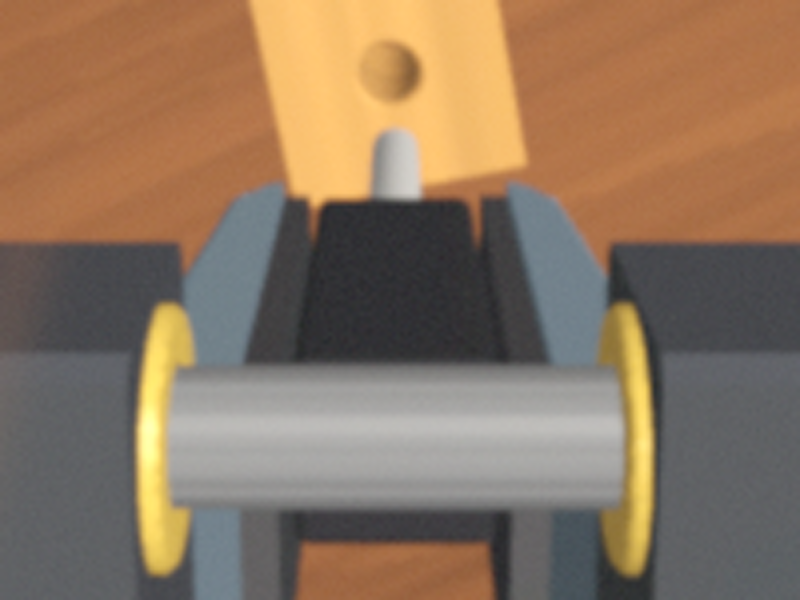

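View pics/s12z.png

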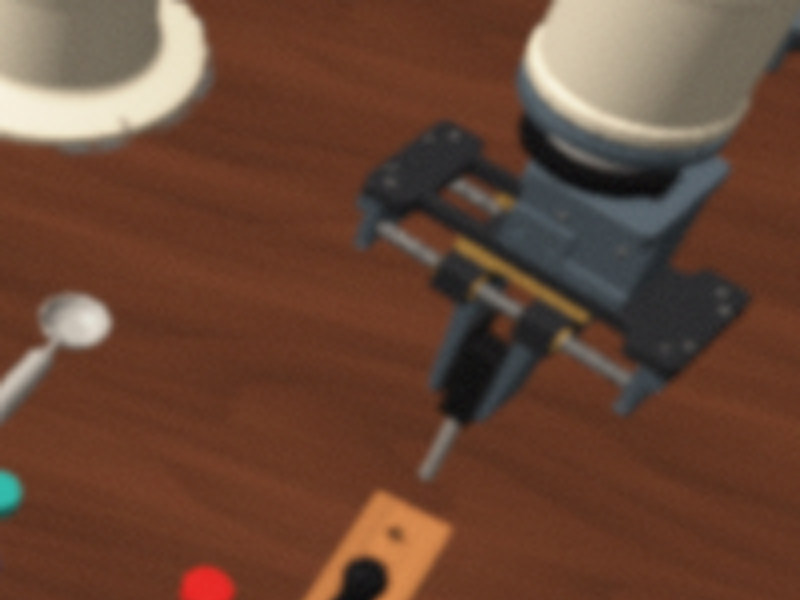

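The pin is held straight: its tip is at about (279.5,212) in the wrist view, which matches the prediction. The bore is empty and the brush is still in place. Next is the press approach.

```bash
cat >> h.py <<'E'
PSI=-16.3; RC=np.array([.5396,-.1462,0])
Rr=Ro.from_euler('z',PSI,degrees=True); TH=.351
N=Rr.apply([-np.sin(TH),0,np.cos(TH)]); FACE=RC+Rr.apply([-.07,0,.044])-.004*N
RP=toolR(PSI,Rr.apply([0,1,0]),-TH); L=.0915
def press(h): return FACE+N*(h+L)   # h: tip height above rest face
E
python3 - <<'E'
from h import *
np.set_printoptions(precision=4,suppress=True)
print(N,FACE,RP.as_matrix()[:,2])
print(press(.04),row(press(.04),RP)); print(row([.455,.1,.22],toolR(-20)))
E
```

```text
[-0.33    0.0965  0.939 ] [ 0.4737 -0.1269  0.0402] [ 0.33   -0.0965 -0.939 ]
[ 0.4303 -0.1142  0.1637] (array([0.1674, 0.4421, 0.0506]), array([ 0.36,  4.03, -1.94]), 'rows', np.float64(11.4))
(array([ 0.0952,  0.2389, -0.006 ]), array([ 0.02,  0.01, -1.22]), 'rows', np.float64(6.2))
```

{"method": "drive_tool", "body": {
  "increments": [
    [0.1674,0.442,0,0.36,4.03,-1.94,0.012],
    [0.1674,0.442,0,0.36,4.03,-1.94,0.012],
    [0.1674,0.442,0,0.36,4.03,-1.94,0.012],
    [0.1674,0.442,0,0.36,4.03,-1.94,0.012],
    [0.1674,0.442,0,0.36,4.03,-1.94,0.012],
    [0.1674,0.442,0,0.36,4.03,-1.94,0.012],
    [0.1674,0.442,0,0.36,4.03,-1.94,0.012],
    [0.1674,0.442,0,0.36,4.03,-1.94,0.012],
    [0.1674,0.442,0,0.36,4.03,-1.94,0.012],
    [0.1674,0.442,0.02,0.36,4.03,-1.94,0.012],
    [0.1674,0.442,0.04,0.36,4.03,-1.94,0.012],
    [0.1674,0.442,0.05,0.36,4.03,-1.94,0.012],
    [0.1674,0.442,0.05,0.36,4.03,-1.94,0.012],
    [0.1674,0.442,0.05,0.36,4.03,-1.94,0.012],
    [0.1674,0.442,0.05,0.36,4.03,-1.94,0.012],
    [0.1674,0.442,0.05,0.36,4.03,-1.94,0.012]
  ]
}}

```text
time_s: 17.03
tool_pos: [0.4311, -0.1129, 0.1652]
tool_rot: [0.975, -0.139, 0.174, 0.024]
wrist_force: [-0.3, 1.5, -1.0]
finger_gap: 0.0197
```

```bash
cat > look.py <<'E'
import sys
from h import *
np.set_printoptions(precision=4,suppress=True)
st=sensors.read_state(); f=st["wrist_force"]; print(st["tool_pos"],st["time_s"],f,"Fn",f@N,st["finger_gap"],st["q"])
im=viewer.camera("wrist"); cv2.imwrite(f'pics/{sys.argv[1]}.png',cv2.resize(im[150:300,180:380],(800,600),interpolation=cv2.INTER_CUBIC))
R=Ro.from_quat(st["tool_rot"]); print("tilt err deg",np.degrees(np.arccos(min(1,-R.as_matrix()[:,2]@N))))
tip=st["tool_pos"]+R.apply([0,0,L]); print("tip-face local",Rr.inv().apply(tip-FACE),"h",(tip-FACE)@N)
print("face px",proj("wrist",FACE,st),"ring",proj("wrist",FACE+.006*N,st),"tip",proj("wrist",tip,st))
print("0:",row(press(.04),RP,st)); print("10mm:",row(press(.01),RP,st))
E
python3 look.py w13
```

```text
[ 0.4311 -0.1129  0.1652] 17.0333 [-0.258   1.466  -0.9703] Fn -0.6845361318612956 0.01968613595099318 [-0.4301  0.2274  2.1279  0.122   0.4402  1.323 ]
tilt err deg 0.13692291728108683
tip-face local [-0.0132  0.0017  0.0391] h 0.041253628010449836
face px [279.6947 205.5948] ring [279.7082 207.3639] tip [277.3285 217.952 ]
0: (array([-0.0009,  0.0015,  0.0012]), array([-0.02, -0.02,  0.01]), 'rows', np.float64(0.1))
10mm: (array([-0.0009,  0.0016,  0.0312]), array([-0.02, -0.02,  0.01]), 'rows', np.float64(0.8))
```

View pics/w13.png

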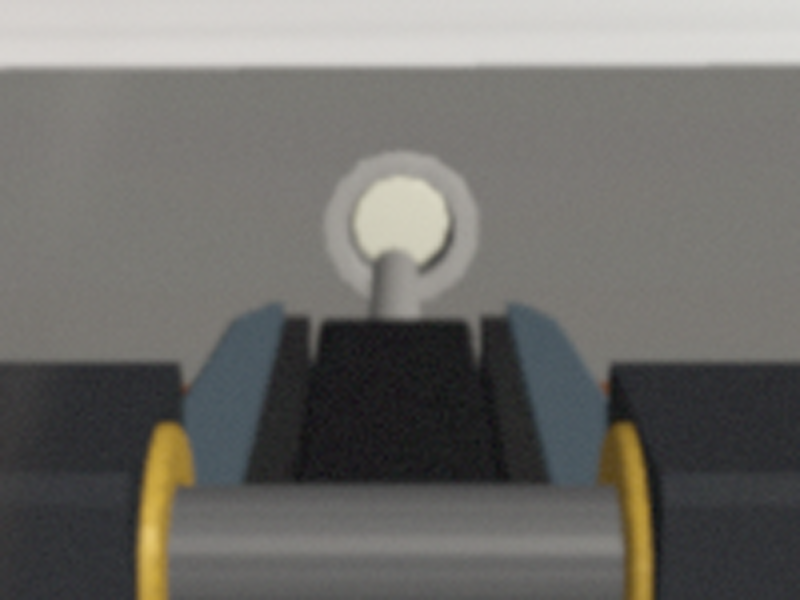

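{"method": "drive_tool", "body": {
  "increments": [
    [-0.0005,0.001,0.01,0,0,0,0.012],
    [-0.0005,0.001,0.02,0,0,0,0.012],
    [-0.0005,0.001,0.03,0,0,0,0.012],
    [-0.0005,0.001,0.03,0,0,0,0.012],
    [-0.0005,0.001,0.03,0,0,0,0.012],
    [-0.0005,0.001,0.03,0,0,0,0.012]
  ]
}}

```text
time_s: 17.58
tool_pos: [0.4404, -0.1168, 0.1372]
tool_rot: [0.975, -0.139, 0.174, 0.024]
wrist_force: [-1.0, 1.0, -1.7]
finger_gap: 0.0201
```

```bash
python3 look.py w14
```

```text
[ 0.4404 -0.1168  0.1372] 17.5833 [-0.9844  0.9954 -1.6941] Fn -1.1698800696117744 0.020052424921992173 [-0.4293  0.3037  2.1453  0.1524  0.3467  1.2902]
tilt err deg 0.15961677647489544
tip-face local [-0.0032  0.0005  0.0111] h 0.01154736977011795
face px [278.1044 214.8351] ring [278.0844 216.9996] tip [277.3286 217.9524]
0: (array([-0.0005,  0.0003, -0.0285]), array([-0.02, -0.03,  0.01]), 'rows', np.float64(0.7))
10mm: (array([-0.0006,  0.0004,  0.0015]), array([-0.02, -0.03,  0.01]), 'rows', np.float64(0.0))
```

View pics/w14.png

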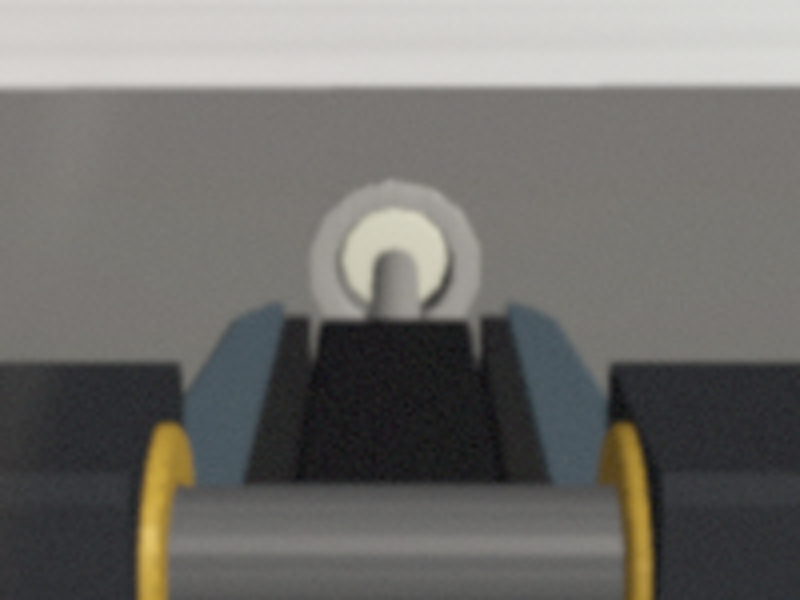

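{"method": "drive_tool", "body": {
  "increments": [
    [0,0,0.003,0,0,0,0.012],
    [0,0,0.006,0,0,0,0.012],
    [0,0,0.008,0,0,0,0.012],
    [0,0,0.0095,0,0,0,0.012],
    [0,0,0.0095,0,0,0,0.012],
    [0,0,0.0095,0,0,0,0.012],
    [0,0,0.0095,0,0,0,0.012],
    [0,0,0.0095,0,0,0,0.012]
  ]
}}

```text
time_s: 18.3
tool_pos: [0.4433, -0.1185, 0.1277]
tool_rot: [0.975, -0.14, 0.174, 0.024]
wrist_force: [0.4, 0.5, -1.1]
finger_gap: 0.0198
```

```bash
python3 look.py w15
```

```text
[ 0.4433 -0.1185  0.1277] 18.3 [ 0.4459  0.5153 -1.1355] Fn -1.1637311797158065 0.01984336142751617 [-0.4296  0.33    2.1496  0.1648  0.317   1.2781]
tilt err deg 0.11691821172015751
tip-face local [ 0.     -0.0003  0.0016] h 0.0014910251981280318
face px [276.8968 218.1875] ring [276.8527 220.5184] tip [277.3284 217.9542]
0: (array([-0.0004, -0.0005, -0.0385]), array([-0.01, -0.02, -0.  ]), 'rows', np.float64(0.9))
10mm: (array([-0.0004, -0.0004, -0.0085]), array([-0.01, -0.02, -0.  ]), 'rows', np.float64(0.2))
```

{"method": "drive_tool", "body": {
  "increments": [
    [0,0,0.001,0,0,0,0.012],
    [0,0,0.002,0,0,0,0.012],
    [0,0,0.003,0,0,0,0.012],
    [0,0,0.003,0,0,0,0.012],
    [0,0,0.003,0,0,0,0.012],
    [0,0,0.003,0,0,0,0.012]
  ]
}}

```text
time_s: 18.85
tool_pos: [0.4444, -0.1188, 0.1249]
tool_rot: [0.975, -0.14, 0.174, 0.024]
wrist_force: [0.1, 0.2, 1.5]
finger_gap: 0.02
```

```bash
python3 look.py w16
```

```text
[ 0.4444 -0.1188  0.1249] 18.85 [0.1302 0.2269 1.505 ] Fn 1.3921470196701817 0.019950477798275846 [-0.4291  0.3379  2.1506  0.169   0.3079  1.2741]
tilt err deg 0.12315630685114055
tip-face local [ 0.0011 -0.0003 -0.0012] h -0.0015317386730691605
face px [276.8849 219.4807] ring [276.8401 221.8677] tip [277.3284 217.9541]
0: (array([-0.0004, -0.0005, -0.0415]), array([-0.01, -0.02, -0.  ]), 'rows', np.float64(1.0))
10mm: (array([-0.0005, -0.0004, -0.0115]), array([-0.01, -0.02, -0.  ]), 'rows', np.float64(0.3))
```

{"method": "drive_tool", "body": {
  "increments": [
    [0,0,0.001,0,0,0,0.012],
    [0,0,0.002,0,0,0,0.012],
    [0,0,0.003,0,0,0,0.012],
    [0,0,0.004,0,0,0,0.012],
    [0,0,0.004,0,0,0,0.012],
    [0,0,0.004,0,0,0,0.012],
    [0,0,0.004,0,0,0,0.012],
    [0,0,0.004,0,0,0,0.012]
  ]
}}

```text
time_s: 19.57
tool_pos: [0.4457, -0.1191, 0.1211]
tool_rot: [0.975, -0.14, 0.174, 0.024]
wrist_force: [-1.4, 0.8, 3.6]
finger_gap: 0.0198
```

```bash
python3 look.py w17
```

```text
[ 0.4457 -0.1191  0.1211] 19.5667 [-1.3649  0.7852  3.6181] Fn 3.923714713033329 0.019793915712973693 [-0.4284  0.3484  2.1521  0.1748  0.2961  1.2684]
tilt err deg 0.12167224951606084
tip-face local [ 0.0025 -0.0003 -0.005 ] h -0.005523185355874569
face px [276.8803 221.035 ] ring [276.8347 223.497 ] tip [277.3284 217.9541]
0: (array([-0.0004, -0.0004, -0.0455]), array([-0.01, -0.02, -0.  ]), 'rows', np.float64(1.1))
10mm: (array([-0.0005, -0.0004, -0.0155]), array([-0.01, -0.02, -0.  ]), 'rows', np.float64(0.4))
```

View pics/w17.png

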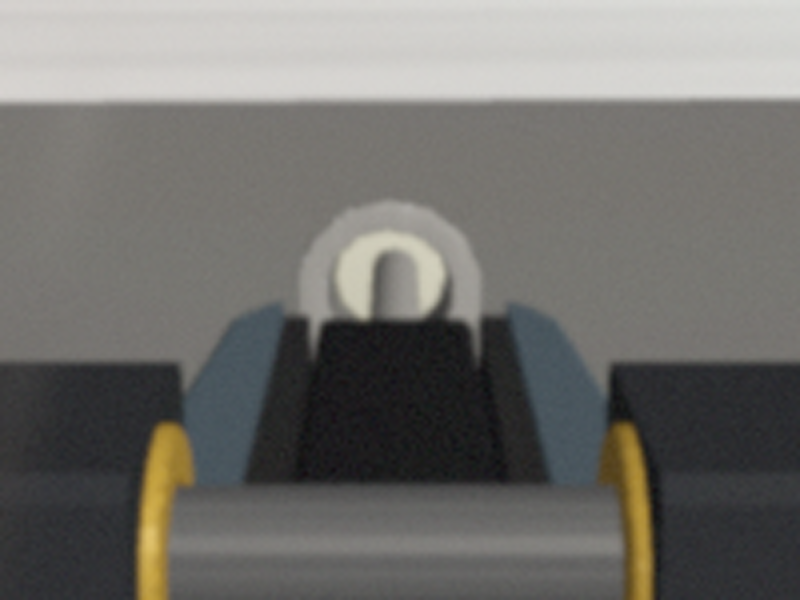

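{"method": "drive_tool", "body": {
  "increments": [
    [0,0,0,0,0,0,0.012],
    [0,0,0,0,0,0,0.012],
    [0,0,0,0,0,0,0.012]
  ]
}}

```text
time_s: 19.87
tool_pos: [0.4457, -0.1191, 0.1211]
tool_rot: [0.975, -0.14, 0.174, 0.024]
wrist_force: [-0.8, -0.4, 4.0]
finger_gap: 0.02
```

```bash
python3 - <<'E'
from h import *
f=[]
s=viewer.camera("scene"); cv2.imwrite('pics/s18.png',s)
for i in range(5):
    f.append(sensors.read_state()["wrist_force"]@N); viewer.camera("top")
print(np.round(f,2),sensors.read_state()["time_s"])
E
```

```text
[3.47 3.61 4.57 3.5  3.8 ] 20.1667
```

View pics/s18.png

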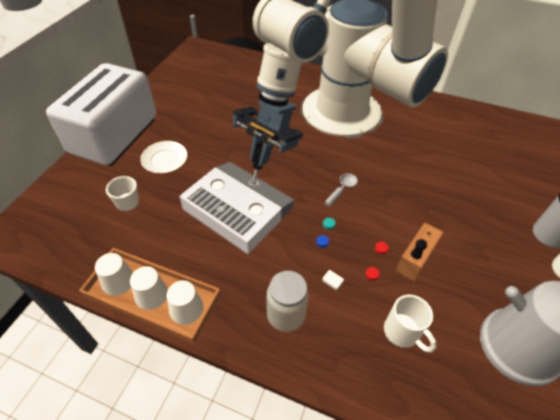

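The scene view shows both tablets in the wells, the pin on the switch and everything else in place. The mean force is about 4.9 N over the unloaded baseline, so I'm handing in.

```bash
python3 -c "
from cell import workorder;print(workorder.finish_job())"
```

```text
the job is handed in; nothing more can be done
None
```

The job is done and handed in at about 20 s. Both round white tablets went into the wells, first the left and then the right. Only then did I take the square-handled pin from the stand and press the switch with it. The job ended with the pin still gripped and the switch held in.

- **Wells:** the wrist view taken after the second drop showed both tablets down inside their wells. The final scene view agrees.
- **Press force:** the averaged reading along the panel normal was 3.8 N, against about -1.0 N before contact. That makes the push about 4.8–5 N, with single readings scattering by about ±0.5 N.
- **Switch travel:** the measured tip position puts the switch 5.4–5.5 mm in, which agrees with the spring figures.
- **Pin angle:** the tool was within about 0.15° of square to the panel as I had fitted it from the images. The pin had not slipped in the jaws.
- **Bystanders:** the brush, oblong block, coloured tablets, spoon, mug, jar, saucer and cup look unmoved.

Two readings disagreed slightly:
- **Closing the gripper:** the wrist showed 6–12 N upward each time the jaws closed on a part. It went away on lifting and did no visible harm.
- **Wrist camera:** objects appeared about 1 mm off sideways compared with the jaw centre, so I did the final centring by eye in its pictures.

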